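# Find and flag the loose clamp lever on the stone bed

### The job

One of the four lever clamps holding the printing stone has worked loose: find it by pushing each lever gently clockwise (seen from above) near its end, stopping as soon as a lever firmly resists, so that no sound lever is shifted or any lever forced. Swing the loose lever clockwise all the way to its stop, then stand the brass marker pin fully down in the socket joined to that clamp's foot and let go, leaving everything else where it is.

Things in the scene. Friction and masses are not known exactly. Their poses are not given: they have to be found in the camera images.
- clamp_a: steel lever clamp; four alike stand in a row, 150 mm apart, on a fixed 18 mm board along the stone's edge nearest the robot (stone top 63 mm above the table). Origin: on the vertical axis of its lever, on the board's upper face. Its z is up, its +x points to the stone. Hub 30 mm thick, hub top 85 mm above the origin; a toe reaches over the stone, top 57 mm above the origin. Pressing on it or on its lever with over 30 N is forcing it
- lever_a (a joint): angle of this clamp's black lever: 0 points along the clamp's -x (away from the stone), grows clockwise seen from above (towards the clamp's +y), stop at 1.0 rad, starts between -0.4 and 0.4. It has dry friction only, no spring. A sound lever does not turn under 30 N pushed at its end, the loose one slides at 3 to 5 N; a sound lever's end must stay within 8 mm of its place
- tip_a (a point): end of this clamp's lever, on the centre line of its 14 mm thick round arm; 83 mm out from the clamp's axis and 74 mm above the clamp's origin. The arm is level and straight; x points from the end back to the hub
- socket_a (a point): centre of the mouth of this clamp's marker socket: hole 17 mm wide, 22 mm deep, in a 42 mm square block 32 mm high, 62 mm from the clamp's axis along the clamp's -y; z up
- clamp_b: steel lever clamp; four alike stand in a row, 150 mm apart, on a fixed 18 mm board along the stone's edge nearest the robot (stone top 63 mm above the table). Origin: on the vertical axis of its lever, on the board's upper face. Its z is up, its +x points to the stone. Hub 30 mm thick, hub top 85 mm above the origin; a toe reaches over the stone, top 57 mm above the origin. Pressing on it or on its lever with over 30 N is forcing it
- lever_b (a joint): angle of this clamp's black lever: 0 points along the clamp's -x (away from the stone), grows clockwise seen from above (towards the clamp's +y), stop at 1.0 rad, starts between -0.4 and 0.4. It has dry friction only, no spring. A sound lever does not turn under 30 N pushed at its end, the loose one slides at 3 to 5 N; a sound lever's end must stay within 8 mm of its place
- tip_b (a point): end of this clamp's lever, on the centre line of its 14 mm thick round arm; 83 mm out from the clamp's axis and 74 mm above the clamp's origin. The arm is level and straight; x points from the end back to the hub
- socket_b (a point): centre of the mouth of this clamp's marker socket: hole 17 mm wide, 22 mm deep, in a 42 mm square block 32 mm high, 62 mm from the clamp's axis along the clamp's -y; z up
- clamp_c: steel lever clamp; four alike stand in a row, 150 mm apart, on a fixed 18 mm board along the stone's edge nearest the robot (stone top 63 mm above the table). Origin: on the vertical axis of its lever, on the board's upper face. Its z is up, its +x points to the stone. Hub 30 mm thick, hub top 85 mm above the origin; a toe reaches over the stone, top 57 mm above the origin. Pressing on it or on its lever with over 30 N is forcing it
- lever_c (a joint): angle of this clamp's black lever: 0 points along the clamp's -x (away from the stone), grows clockwise seen from above (towards the clamp's +y), stop at 1.0 rad, starts between -0.4 and 0.4. It has dry friction only, no spring. A sound lever does not turn under 30 N pushed at its end, the loose one slides at 3 to 5 N; a sound lever's end must stay within 8 mm of its place
- tip_c (a point): end of this clamp's lever, on the centre line of its 14 mm thick round arm; 83 mm out from the clamp's axis and 74 mm above the clamp's origin. The arm is level and straight; x points from the end back to the hub
- socket_c (a point): centre of the mouth of this clamp's marker socket: hole 17 mm wide, 22 mm deep, in a 42 mm square block 32 mm high, 62 mm from the clamp's axis along the clamp's -y; z up
- clamp_d: steel lever clamp; four alike stand in a row, 150 mm apart, on a fixed 18 mm board along the stone's edge nearest the robot (stone top 63 mm above the table). Origin: on the vertical axis of its lever, on the board's upper face. Its z is up, its +x points to the stone. Hub 30 mm thick, hub top 85 mm above the origin; a toe reaches over the stone, top 57 mm above the origin. Pressing on it or on its lever with over 30 N is forcing it
- lever_d (a joint): angle of this clamp's black lever: 0 points along the clamp's -x (away from the stone), grows clockwise seen from above (towards the clamp's +y), stop at 1.0 rad, starts between -0.4 and 0.4. It has dry friction only, no spring. A sound lever does not turn under 30 N pushed at its end, the loose one slides at 3 to 5 N; a sound lever's end must stay within 8 mm of its place
- tip_d (a point): end of this clamp's lever, on the centre line of its 14 mm thick round arm; 83 mm out from the clamp's axis and 74 mm above the clamp's origin. The arm is level and straight; x points from the end back to the hub
- socket_d (a point): centre of the mouth of this clamp's marker socket: hole 17 mm wide, 22 mm deep, in a 42 mm square block 32 mm high, 62 mm from the clamp's axis along the clamp's -y; z up
- pin_grip (a point): the brass marker pin, 85 mm tall overall, z up: centre of its upper part, a round grip 22 mm thick and 41 mm tall. Below is a shank 14 mm thick and 42 mm long with a bevelled foot. At the start it stands 22 mm deep in the 17 mm hole of a fixed wooden block 70 x 70 x 30 mm; fully down in a socket, its grip centre is 42 mm above the socket's mouth
- lead_holder_1: red lead holder, 146 mm long, 10 mm thick, on the stone; bystander, leave alone; origin under its centre
- lead_holder_2: red lead holder, 146 mm long, on the table before the board; bystander, leave alone; origin under its centre
- lead_holder_3: black lead holder, 146 mm long, on the stone; bystander, leave alone; origin under its centre
- eraser: white eraser, 45 x 24 x 12 mm, on the stone; bystander, leave alone; origin under its centre
- ink_tin: flat tin, 80 mm wide, 50 mm tall; bystander, leave alone; origin under its centre
- gum_jar: jar, 60 mm wide, 85 mm tall; bystander, leave alone; origin under its centre
- water_bowl: white bowl, 120 mm wide, 50 mm tall; bystander, leave alone; origin under its centre

How it is judged:
By the outcome, as a careful person would: the job done as asked, in the order asked, and still so for the second after the job is handed in, with the robot touching nothing.
It also fails if it takes over 72 s, if anything falls off the work surface, if the arm or the gripper's body presses on something with over 40 N, if the wrist force passes 120 N, or if a joint passes its speed limit or range.

### The arm

A 6-joint arm with a two-finger parallel gripper is mounted at the origin on the work surface. World frame = base frame: x ahead of the robot, y to its left, z up, the work surface at z = 0. Lengths are in mm, angles in rad, forces in N, time in s.
With the tool pointing down it reaches from about 275 to 750 mm from the base axis. Payload 10.2 kg.
Tool frame: the origin (TCP) lies at the very end of the fingers, on their centre line; the grasp point (between the pads) lies 19 mm behind it; z points along the fingers, y is the line along which they close (so a half turn about z gives the same grasp; the last joint's range is limited). The gripper opens to 85 mm and grips with 20 to 120 N. Pads are 22 mm wide; open, the fingers measure 114 mm over their backs; the gripper's body (76 mm by 85 mm) begins 54 mm behind the grasp point. The pads swing forward as they close: fully open they stand 13 mm farther back than shut.
Start: joints at [1.059, 0.313, 1.498, -0, 1.331, -0.223], TCP at [149.534, 503.26, 231.294] pointing down, gripper open.
Joint ranges: [-2.94, 2.94], [-0.97, 2.17], [0.19, 2.56], [-1.23, 4.37], [0.02, 3.11], [-2.88, 2.88]. Speed limits (rad/s): [2.39, 2.39, 3.01, 3.14, 3.14, 3.14].

### API

Orientations are given as a unit quaternion [w, x, y, z].
In Python, from rig import ctrl gives the robot as it stands.
- The arm moves only by the tool step_arm, never from a script. Its argument "increments" is a list of rows, each a list of 3 entries, a list of its own where there are three numbers: the shift along the tool's x, y, z in cm, then the turn, a rotation vector about the tool's x, y, z in degrees, then the opening in per cent of the stroke, from 0 (shut) to 100 (fully open). A call has 1 to 8 rows; each row is the pose to reach, as a shift and turn from the pose commanded when the call began, along the tool's axes at that moment; what a row does not reach only later rows make up. A row lasts 1/8 s, in which the tool goes at most 62.5 mm and 10.7 degrees, less where a joint would pass 70% of its speed; a pose out of reach is approached as far as the arm can. A call with a gripper value outside its range is refused whole. The fingers move at their own pace and stop on an object; "squeeze" is the grip in N (left out, the last holds). Time passes only in rows, so rows that repeat a pose let the fingers close. It gives the time, the measured TCP pose, the force, the opening and the grip force at its end, in the units of the state.
- ctrl.sense(): the state, without advancing time (a new reading comes with each control period).
- ctrl.capture(name): name is "side" or "top"; returns a dict with "img" (480x640x3 uint8, red, green, blue), "fx", "fy", "cx", "cy" (pixels), "extrinsics" (4x4, takes a point from camera to world coordinates). Camera axes: x right, y down, z forward; pixel columns grow to the right and rows downward; lengths in mm; the calibration is good to about 2 mm. A picture is of the moment at which its call begins. There is no depth.
- ctrl.finish_job(): hands the job in; it is judged then, once.
The state is a dict: "time_s": time; "joints": joint angles; "dq": joint speeds; "tau": joint torques, N m; "eef_pos": TCP position; "ee_rot": TCP orientation; "force": force on the tool from outside, world axes, zero at the start; "wrist_torque": the same for the moment, N m; "grip_width": opening from 0.0 (shut) to 1.0 (fully open); "grip_force": force on a finger pad.
Only numpy, scipy, OpenCV 4.12 (cv2) and the standard library are available. Lean on these libraries where they do the work, as an engineer would, in place of code of your own. Each camera call takes 0.05 s, during which the arm holds its last target. There are 200 camera calls.

## Working session

There is one attempt and no reset: what is moved stays moved. The work goes in short steps, Python scripts to look and compute and a tool call to move; the robot and the scene stay as the last step left them, time stands still between calls to the robot, and variables do not carry over. Pictures are saved under pics/ and viewed, at most 10 in all, crops included, and the job is handed in when it is done.

Besides the shell and the picture viewer there is one more tool, called after "Emit:" as name(argument=value, ...), one argument or row to a line, values as JSON. step_arm: Moves the arm, as the interface text tells. Its arguments: {"type":"object","properties":{"increments":{"type":"array"},"squeeze":{"type":"number"}},"required":["increments"]}

```bash
mkdir -p pics; ls; python3 - <<'E'
from rig import ctrl
import cv2,numpy as np
for n in("top","side"):
    c=ctrl.capture(n); cv2.imwrite(f"pics/{n}0.png",c["img"][:,:,::-1]); print(n,c["fx"],c["fy"],c["cx"],c["cy"]); print(np.round(c["extrinsics"],4).tolist())
s=ctrl.sense(); print(s)
E
```

```text
pics
top 543.7594691964432 543.7594691964432 320.4374921117541 238.88466326326736
[[0.0294, -0.9964, 0.0797, 449.965], [-0.9995, -0.0282, 0.0171, 7.1415], [-0.0148, -0.0802, -0.9967, 1422.2541], [0.0, 0.0, 0.0, 1.0]]
side 444.91887052838473 444.91887052838473 312.06087171346053 235.95868133824467
[[0.9613, -0.1473, 0.2329, 294.8498], [-0.2755, -0.4957, 0.8236, -946.0979], [-0.0059, -0.8559, -0.5171, 675.2048], [0.0, 0.0, 0.0, 1.0]]
{'time_s': 0.1, 'joints': array([ 1.05861334e+00,  3.13351782e-01,  1.49836336e+00, -1.70508448e-05,
        1.33097996e+00, -2.23397288e-01]), 'dq': array([ 0.00037911, -0.00228906, -0.00246462, -0.001951  ,  0.00222326,
        0.0005657 ]), 'tau': array([ 1.48791158e-03, -4.12904227e+01, -2.60145003e+01, -2.22119370e-04,
        3.06626171e-03,  2.70412369e-05]), 'eef_pos': array([149.41386253, 503.0519974 , 230.81308094]), 'ee_rot': array([-1.90467576e-04,  1.43889592e-01,  9.89593594e-01, -5.17335650e-04]), 'force': array([-0.37032219,  0.26813901,  0.94103132]), 'wrist_torque': array([0.01439724, 0.05118513, 0.04562796]), 'grip_force': 0.0, 'grip_width': 1.0019130854158351}
```

View pics/top0.png

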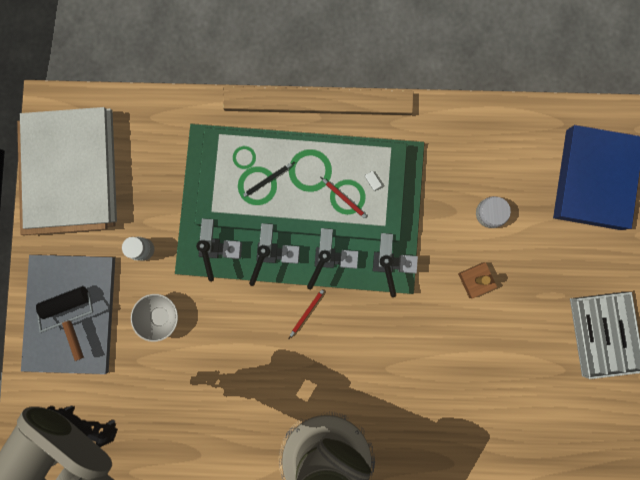

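View pics/side0.png

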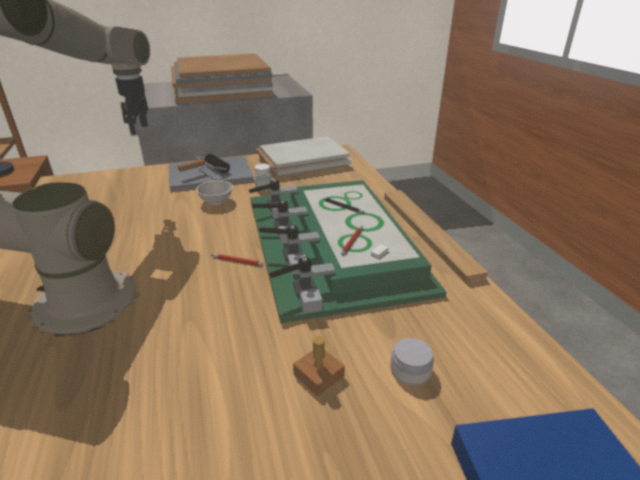

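The top view shows the hubs near px (204,246), (264,251), (325,257), (387,262), with lever ends near (211,279), (253,284), (311,287), (393,295). The pin is near (485,281). The side view shows the pin at about (319,350).

```bash
cat > h.py <<'E'
import numpy as np,cv2
from rig import ctrl
def ray(c,u,v):
    E=np.array(c["extrinsics"]); d=E[:3,:3]@np.array([(u-c["cx"])/c["fx"],(v-c["cy"])/c["fy"],1.]); return E[:3,3],d
def onz(c,u,v,z):
    o,d=ray(c,u,v); return o+d*(z-o[2])/d[2]
def proj(c,p):
    E=np.array(c["extrinsics"]); q=E[:3,:3].T@(np.array(p)-E[:3,3]); return c["fx"]*q[0]/q[2]+c["cx"],c["fy"]*q[1]/q[2]+c["cy"]
def tri(c1,p1,c2,p2):
    o1,d1=ray(c1,*p1);o2,d2=ray(c2,*p2)
    t=np.linalg.lstsq(np.c_[d1,-d2],o2-o1,rcond=None)[0]; a=o1+t[0]*d1;b=o2+t[1]*d2
    return (a+b)/2,np.linalg.norm(a-b)
E
python3 - <<'E'
from h import *
t=ctrl.capture("top");s=ctrl.capture("side")
def crop(c,x0,y0,x1,y1,k): return cv2.resize(c["img"][y0:y1,x0:x1,::-1],None,fx=k,fy=k,interpolation=cv2.INTER_CUBIC)
cv2.imwrite("pics/c1.png",crop(t,190,205,430,305,3.3))
a=crop(t,450,250,520,310,5.7);b=crop(s,285,325,355,400,5.7)
H=max(a.shape[0],b.shape[0]);f=lambda i:cv2.copyMakeBorder(i,0,H-i.shape[0],0,0,0)
cv2.imwrite("pics/c2.png",np.hstack([f(a),f(b)]))
g=t["img"].max(2); m=(g<45).astype(np.uint8); m[:215]=0;m[300:]=0;m[:,:190]=0;m[:,430:]=0
n,l,st,ce=cv2.connectedComponentsWithStats(m)
for i in range(1,n):
    if st[i,4]>40:
        print(st[i],ce[i])
E
```

```text
[211 239  12  14 122] [216.54918033 245.96721311]
[197 241  16  40 249] [205.90361446 257.75903614]
[250 244  31  41 358] [264.17597765 259.24581006]
[308 249  32  40 324] [323.20679012 264.58950617]
[380 254  19  43 304] [389.71052632 270.78947368]
```

View pics/c1.png

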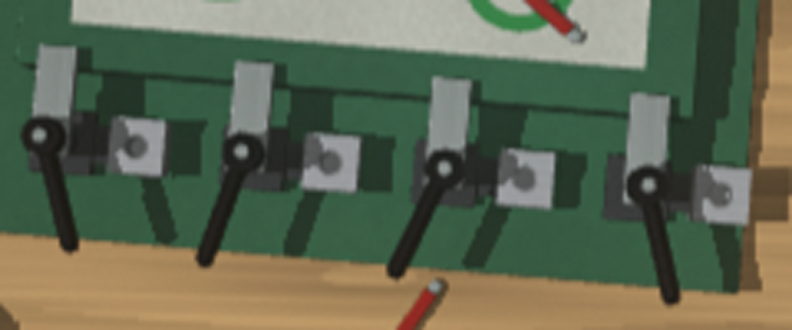

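View pics/c2.png

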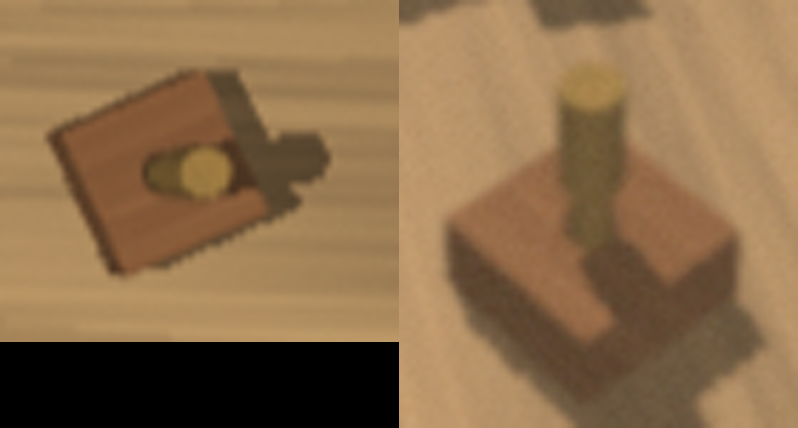

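Crop 1: hub screws at (39,135), (241,151), (444,168), (649,184); lever ends at (70,247), (204,263), (395,274), (671,299); sockets right of each hub. Crop 2: the pin's top is at (206,172) in the top view and (594,87) in the side view.

```bash
python3 - <<'E'
from h import *
np.set_printoptions(precision=1,suppress=True)
t=ctrl.capture("top");s=ctrl.capture("side")
k=3.3;P=lambda x,y:(190+(x+.5)/k-.5,205+(y+.5)/k-.5)
H=np.array([onz(t,*P(*p),104)[:2] for p in[(39,135),(241,151),(444,168),(649,184)]])
T=np.array([onz(t,*P(*p),92)[:2] for p in[(70,247),(204,263),(395,274),(671,299)]])
S=np.array([onz(t,*P(*p),50)[:2] for p in[(135,147),(329,161),(524,178),(717,193)]])
print(H,np.linalg.norm(np.diff(H,axis=0),axis=1));d=H[0]-H[3];d/=np.linalg.norm(d);print("yaw",np.arctan2(-d[0],d[1]))
x=np.array([d[1],-d[0]])
fit=H.mean(0)+np.outer([225,75,-75,-225],d)
for i in range(4):
    v=T[i]-fit[i]; print("hub",fit[i],"ang",np.arctan2(v@d,-v@x),np.linalg.norm(v),"tip",T[i],"sock",S[i],"pred",fit[i]-62*d, S[i]-fit[i]+62*d)
pt=(450+206.5/5.7-.5,250+172.5/5.7-.5);ps=(285+195.5/5.7-.5,325+87.5/5.7-.5)
print(onz(t,*pt,93),onz(s,*ps,93),tri(t,pt,s,ps))
E
```

```text
[[ 530.9  319.2]
 [ 523.3  169.4]
 [ 515.1   19.4]
 [ 507.6 -131.2]] [150.1 150.1 150.8]
yaw -0.05149747361671158
hub [530.8 318.9] ang -0.3350875221046736 85.11084072774567 tip [449.1 295.1] sock [527.1 257.6] pred [527.6 257. ] [-0.6  0.6]
hub [523.1 169.1] ang 0.2524571211320593 86.84926293811797 tip [440.2 195.1] sock [520.6 108.2] pred [519.9 107.2] [0.7 1. ]
hub [515.4  19.3] ang 0.3563531510970116 86.13307462035732 tip [436.3  53.5] sock [511.8 -41.4] pred [512.2 -42.6] [-0.3  1.2]
hub [ 507.6 -130.5] ang -0.28383892188121407 85.9653974746681 tip [ 424.  -150.3] sock [ 504.6 -188.7] pred [ 504.5 -192.4] [0.2 3.7]
[ 468.1 -374.    93. ] [ 467.8 -374.8   93. ] (array([ 468.1, -374.2,   92.4]), np.float64(0.1169274161048715))
```

```bash
cat >> h.py <<'E'
from scipy.spatial.transform import Rotation as R
H=np.array([[530.8,318.9],[523.1,169.1],[515.4,19.3],[507.6,-130.5]]); YAW=-0.0515
x=np.array([np.cos(YAW),np.sin(YAW)]);d=np.array([-x[1],x[0]])
TH=[-.335,.252,.356,-.284]
def lev(i,th,r,off):
    "point at radius r, off mm behind (counterclockwise of) the lever; tool-y angle deg along the push"
    u=-x*np.cos(th)+d*np.sin(th); p=x*np.sin(th)+d*np.cos(th)
    return H[i]+r*u-off*p, np.degrees(np.arctan2(p[1],p[0]))
def inc(tgt,ya):
    "shift cm and turn deg in the tool axes to reach TCP tgt, pointing down, tool y at world angle ya"
    s=ctrl.sense(); q=np.array(s["ee_rot"]); r=R.from_quat(q[[1,2,3,0]])
    a=np.radians(ya); Y=np.array([np.cos(a),np.sin(a),0]);Z=np.array([0,0,-1.]);T=R.from_matrix(np.c_[np.cross(Y,Z),Y,Z])
    return np.round(r.inv().apply(np.array(tgt)-s["eef_pos"])/10,2).tolist(),np.round((r.inv()*T).as_rotvec(degrees=True),1).tolist()
E
python3 - <<'E'
from h import *
p,a=lev(0,TH[0],72,36); print(p,a); print(inc([*p,150],a),inc([*p,80],a))
E
```

```text
[471.7439089  264.19736657] 106.24335349195884
([-37.7, -13.73, 8.11], [-0.0, -0.0, -32.8]) ([-37.7, -13.73, 15.11], [-0.0, -0.0, -32.8])
```

Emit:
step_arm(
  increments=[
    [[-37.7,-13.7,4],[0,0,-32.8],0],
    [[-37.7,-13.7,4],[0,0,-32.8],0],
    [[-37.7,-13.7,4],[0,0,-32.8],0],
    [[-37.7,-13.7,4],[0,0,-32.8],0],
    [[-37.7,-13.7,4],[0,0,-32.8],0],
    [[-37.7,-13.7,4],[0,0,-32.8],0],
    [[-37.7,-13.7,4],[0,0,-32.8],0],
    [[-37.7,-13.7,8.1],[0,0,-32.8],0],
  ],
  squeeze=20,
)

```text
time_s: 1.3
eef_pos: [475.5, 262.7, 151.2]
ee_rot: [0.003, -0.139, 0.99, 0.0]
force: [-0.4, -0.0, -1.0]
grip_width: 0.002
grip_force: 0.0
```

```bash
python3 - <<'E'
from h import *
p,a=lev(0,TH[0],72,36); print(inc([*p,80],a)); s=ctrl.sense();print(s["grip_width"],s["eef_pos"],s["force"])
E
```

```text
([0.36, 0.25, 7.12], [-0.0, 0.3, -0.2])
0.0024030547573892953 [475.48096531 262.69971733 151.24184781] [-0.37123618 -0.02353494 -1.02149614]
```

Emit:
step_arm(
  increments=[
    [[0,0,4],[0,0,0],0],
    [[0,0,7.1],[0,0,0],0],
    [[0,0,7.1],[0,0,0],0],
    [[0,0.4,7.1],[0,0,0],0],
    [[0,0.6,7.1],[0,0,0],0],
    [[0,0.6,7.1],[0,0,0],0],
    [[0,0.6,7.1],[0,0,0],0],
  ],
)

```text
time_s: 2.17
eef_pos: [470.3, 270.4, 79.7]
ee_rot: [0.0, -0.141, 0.99, 0.0]
force: [-0.2, -0.0, 0.3]
grip_width: 0.003
grip_force: 0.0
```

Emit:
step_arm(
  increments=[
    [[0,0.2,0],[0,0,0],0],
    [[0,0.3,0],[0,0,0],0],
    [[0,0.3,0],[0,0,0],0],
  ],
)

```text
time_s: 2.55
eef_pos: [469.3, 273.3, 79.3]
ee_rot: [-0.0, -0.141, 0.99, -0.0]
force: [0.1, -0.8, -0.3]
grip_width: 0.005
grip_force: 0.0
```

Emit:
step_arm(
  increments=[
    [[0,0.1,0],[0,0,0],0],
    [[0,0.2,0],[0,0,0],0],
    [[0,0.2,0],[0,0,0],0],
  ],
)

```text
time_s: 2.92
eef_pos: [468.8, 275.2, 79.3]
ee_rot: [-0.0, -0.141, 0.99, -0.0]
force: [0.1, -0.1, -0.7]
grip_width: -0.002
grip_force: 0.0
```

Emit:
step_arm(
  increments=[
    [[0,0.1,0],[0,0,0],0],
    [[0,0.2,0],[0,0,0],0],
    [[0,0.2,0],[0,0,0],0],
  ],
)

```text
time_s: 3.3
eef_pos: [468.2, 277.1, 79.3]
ee_rot: [0.0, -0.141, 0.99, -0.0]
force: [-0.3, -1.2, 0.1]
grip_width: -0.006
grip_force: 0.0
```

Emit:
step_arm(
  increments=[
    [[0,0.1,0],[0,0,0],0],
    [[0,0.15,0],[0,0,0],0],
    [[0,0.15,0],[0,0,0],0],
  ],
)

```text
time_s: 3.68
eef_pos: [467.8, 278.5, 79.3]
ee_rot: [-0.0, -0.141, 0.99, -0.0]
force: [0.0, 0.4, 0.4]
grip_width: 0.001
grip_force: 0.0
```

Emit:
step_arm(
  increments=[
    [[0,0.1,0],[0,0,0],0],
    [[0,0.15,0],[0,0,0],0],
    [[0,0.15,0],[0,0,0],0],
  ],
)

```text
time_s: 4.05
eef_pos: [467.6, 279.3, 79.3]
ee_rot: [-0.0, -0.141, 0.99, -0.001]
force: [0.6, -5.7, -0.3]
grip_width: 0.001
grip_force: 2.7
```

Emit:
step_arm(
  increments=[
    [[0,0.05,0],[0,0,0],0],
    [[0,0.1,0],[0,0,0],0],
    [[0,0.1,0],[0,0,0],0],
  ],
)

```text
time_s: 4.42
eef_pos: [467.6, 279.4, 79.3]
ee_rot: [-0.0, -0.141, 0.99, -0.001]
force: [2.3, -10.0, 0.7]
grip_width: -0.004
grip_force: 5.3
```

```bash
python3 - <<'E'
from h import *
p,a=lev(1,TH[1],72,28); print(p,a,inc([*p,80],a))
E
```

```text
[446.02252714 163.89777192] 72.61073091777952 ([5.31, -10.49, -0.04], [-0.2, 0.0, 33.7])
```

Emit:
step_arm(
  increments=[
    [[0,-1.5,0],[0,0,0],0],
    [[0,-2,-4],[0,0,0],0],
    [[0,-2,-7],[0,0,8],0],
    [[2.5,-6,-7],[0,0,18],0],
    [[5.3,-10.8,-7],[0,0,28],0],
    [[5.3,-10.8,-7],[0,0,33.7],0],
    [[5.3,-10.8,-3],[0,0,33.7],0],
    [[5.3,-10.8,0],[0,0,33.7],0],
  ],
)

```text
time_s: 5.42
eef_pos: [446.3, 161.9, 78.3]
ee_rot: [-0.0, 0.152, 0.988, 0.0]
force: [1.3, -0.2, -0.3]
grip_width: 0.001
grip_force: 0.0
```

```bash
python3 - <<'E'
from h import *
for o in(28,21): p,a=lev(1,TH[1],72,o); print(p,a,inc([*p,80],a))
E
```

```text
[446.02252714 163.89777192] 72.61073091777952 ([0.09, 0.18, -0.17], [0.0, -0.0, -0.1])
[448.11456161 170.57784616] 72.61073091777952 ([0.09, 0.88, -0.17], [0.0, -0.0, -0.1])
```

Emit:
step_arm(
  increments=[
    [[0,0.3,0],[0,0,0],0],
    [[0,0.6,0],[0,0,0],0],
    [[0,0.6,0],[0,0,0],0],
    [[0,0.6,0],[0,0,0],0],
  ],
)

```text
time_s: 5.92
eef_pos: [448.6, 168.2, 80.0]
ee_rot: [0.001, 0.152, 0.988, 0.0]
force: [-0.0, 0.5, 0.1]
grip_width: 0.001
grip_force: 0.0
```

Emit:
step_arm(
  increments=[
    [[0,0.1,0],[0,0,0],0],
    [[0,0.2,0],[0,0,0],0],
    [[0,0.2,0],[0,0,0],0],
  ],
)

```text
time_s: 6.3
eef_pos: [448.9, 170.1, 79.3]
ee_rot: [0.0, 0.152, 0.988, 0.0]
force: [-0.1, -0.6, 0.0]
grip_width: 0.002
grip_force: 0.0
```

Emit:
step_arm(
  increments=[
    [[0,0.1,0],[0,0,0],0],
    [[0,0.15,0],[0,0,0],0],
    [[0,0.15,0],[0,0,0],0],
  ],
)

```text
time_s: 6.68
eef_pos: [449.3, 171.3, 79.3]
ee_rot: [-0.0, 0.152, 0.988, -0.0]
force: [-0.3, -2.4, 0.6]
grip_width: -0.001
grip_force: 1.3
```

Emit:
step_arm(
  increments=[
    [[0,0.1,0],[0,0,0],0],
    [[0,0.15,0],[0,0,0],0],
    [[0,0.15,0],[0,0,0],0],
  ],
)

```text
time_s: 7.05
eef_pos: [449.4, 171.6, 79.2]
ee_rot: [-0.001, 0.151, 0.988, -0.001]
force: [-2.4, -11.8, 3.8]
grip_width: -0.005
grip_force: 6.0
```

```bash
python3 - <<'E'
from h import *
p,a=lev(2,TH[2],72,28); print(p,a,inc([*p,80],a))
E
```

```text
[438.19892959  22.12749494] 66.65196984841896 ([-3.41, -14.6, -0.04], [-0.2, -0.0, 5.9])
```

Emit:
step_arm(
  increments=[
    [[0,-1.5,0],[0,0,0],0],
    [[0,-2.5,-5],[0,0,0],0],
    [[-1,-6.5,-7],[0,0,3],0],
    [[-2.5,-11.5,-7],[0,0,5.9],0],
    [[-3.4,-14.7,-7],[0,0,5.9],0],
    [[-3.4,-14.7,-5],[0,0,5.9],0],
    [[-3.4,-14.7,0],[0,0,5.9],0],
    [[-3.4,-14.7,0],[0,0,5.9],0],
  ],
)

```text
time_s: 8.05
eef_pos: [436.2, 22.5, 77.4]
ee_rot: [-0.003, 0.203, 0.979, 0.0]
force: [0.1, 0.4, 0.3]
grip_width: -0.002
grip_force: 0.0
```

```bash
python3 - <<'E'
from h import *
for o in(28,21): p,a=lev(2,TH[2],72,o); print(p,a,inc([*p,80],a))
E
```

```text
[438.19892959  22.12749494] 66.65196984841896 ([-0.2, 0.04, -0.26], [-0.0, -0.3, -0.0])
[440.97313657  28.55429629] 66.65196984841896 ([-0.2, 0.74, -0.26], [-0.0, -0.3, -0.0])
```

Emit:
step_arm(
  increments=[
    [[0,0.2,0],[0,0,0],0],
    [[0,0.4,0],[0,0,0],0],
    [[0,0.4,0],[0,0,0],0],
    [[0,0.4,0],[0,0,0],0],
  ],
)

```text
time_s: 8.55
eef_pos: [440.0, 26.1, 79.8]
ee_rot: [0.0, 0.202, 0.979, 0.0]
force: [-0.7, -0.6, 0.2]
grip_width: -0.001
grip_force: 0.0
```

Emit:
step_arm(
  increments=[
    [[0,0.1,0],[0,0,0],0],
    [[0,0.2,0],[0,0,0],0],
    [[0,0.2,0],[0,0,0],0],
  ],
)

```text
time_s: 8.93
eef_pos: [440.5, 28.0, 79.3]
ee_rot: [-0.0, 0.202, 0.979, 0.0]
force: [0.6, 0.5, -1.0]
grip_width: -0.001
grip_force: 0.0
```

Emit:
step_arm(
  increments=[
    [[0,0.1,0],[0,0,0],0],
    [[0,0.15,0],[0,0,0],0],
    [[0,0.15,0],[0,0,0],0],
  ],
)

```text
time_s: 9.3
eef_pos: [441.1, 29.4, 79.3]
ee_rot: [-0.0, 0.202, 0.979, -0.0]
force: [-0.2, 0.5, -1.3]
grip_width: 0.0
grip_force: 0.0
```

Emit:
step_arm(
  increments=[
    [[0,0.1,0],[0,0,0],0],
    [[0,0.15,0],[0,0,0],0],
    [[0,0.15,0],[0,0,0],0],
  ],
)

```text
time_s: 9.68
eef_pos: [441.3, 29.8, 79.2]
ee_rot: [-0.0, 0.202, 0.979, -0.001]
force: [-3.8, -7.8, 0.7]
grip_width: 0.001
grip_force: 4.4
```

```bash
python3 - <<'E'
from h import *
p,a=lev(3,TH[3],72,28); print(p,a,inc([*p,80],a))
E
```

```text
[ 443.98878183 -174.33620562] 103.32126873679165 ([-8.33, -18.65, -0.04], [-0.1, -0.1, -36.6])
```

Emit:
step_arm(
  increments=[
    [[0,-1.5,0],[0,0,0],0],
    [[-0.5,-2.5,-5],[0,0,0],0],
    [[-3,-7.5,-7],[0,0,-10],0],
    [[-5.5,-12.5,-7],[0,0,-20],0],
    [[-8.3,-17.5,-7],[0,0,-30],0],
    [[-8.3,-18.8,-7],[0,0,-36.6],0],
    [[-8.3,-18.8,-7],[0,0,-36.6],0],
    [[-8.3,-18.8,-3],[0,0,-36.6],0],
  ],
)

```text
time_s: 10.68
eef_pos: [444.6, -175.2, 110.7]
ee_rot: [0.002, -0.114, 0.993, -0.002]
force: [0.1, -0.0, -0.4]
grip_width: -0.0
grip_force: 0.0
```

```bash
python3 - <<'E'
from h import *
for o in(28,21): p,a=lev(3,TH[3],72,o); print(p,a,inc([*p,80],a))
E
```

```text
[ 443.98878183 -174.33620562] 103.32126873679165 ([0.05, 0.11, 3.07], [-0.2, 0.2, -0.3])
[ 442.37590501 -167.52455176] 103.32126873679165 ([0.06, 0.81, 3.07], [-0.2, 0.2, -0.3])
```

Emit:
step_arm(
  increments=[
    [[0,0,3],[0,0,0],0],
    [[0,0,3],[0,0,0],0],
    [[0,0.2,3],[0,0,0],0],
    [[0,0.4,3],[0,0,0],0],
    [[0,0.5,3],[0,0,0],0],
    [[0,0.5,3],[0,0,0],0],
  ],
)

```text
time_s: 11.42
eef_pos: [442.4, -169.9, 79.7]
ee_rot: [0.0, -0.115, 0.993, -0.0]
force: [0.4, 0.1, 1.3]
grip_width: -0.0
grip_force: 0.0
```

Emit:
step_arm(
  increments=[
    [[0,0.1,0],[0,0,0],0],
    [[0,0.2,0],[0,0,0],0],
    [[0,0.2,0],[0,0,0],0],
  ],
)

```text
time_s: 11.8
eef_pos: [441.8, -167.9, 79.3]
ee_rot: [-0.0, -0.115, 0.993, 0.0]
force: [0.7, 0.1, 0.2]
grip_width: 0.001
grip_force: 0.0
```

Emit:
step_arm(
  increments=[
    [[0,0.1,0],[0,0,0],0],
    [[0,0.15,0],[0,0,0],0],
    [[0,0.15,0],[0,0,0],0],
  ],
)

```text
time_s: 12.18
eef_pos: [441.5, -166.8, 79.4]
ee_rot: [0.0, -0.115, 0.993, -0.0]
force: [0.2, -3.4, -0.3]
grip_width: 0.001
grip_force: 1.7
```

Emit:
step_arm(
  increments=[
    [[0,0.1,0],[0,0,0],0],
    [[0,0.15,0],[0,0,0],0],
    [[0,0.15,0],[0,0,0],0],
  ],
)

```text
time_s: 12.55
eef_pos: [441.0, -165.1, 79.3]
ee_rot: [-0.0, -0.115, 0.993, -0.0]
force: [-2.2, -3.7, 0.1]
grip_width: 0.001
grip_force: 1.8
```

```bash
python3 - <<'E'
from h import *
s=ctrl.sense();print(s["eef_pos"],s["force"])
th0=TH[3]+.02
for th in(-.1,.1,.3,.5,.7,.85,.97,1.0): p,a=lev(3,th,72,20.3); print(th,inc([*p,79.3],a))
E
```

```text
[ 441.03645013 -165.06243825   79.30969869] [-2.17203323 -3.69223175  0.11354605]
-0.1 ([0.18, 1.15, 0.0], [0.0, -0.0, 10.5])
0.1 ([0.17, 2.64, 0.0], [-0.0, -0.0, 21.9])
0.3 ([-0.14, 4.11, 0.0], [-0.0, -0.0, 33.4])
0.5 ([-0.74, 5.48, 0.0], [-0.0, -0.0, 44.9])
0.7 ([-1.59, 6.7, 0.0], [-0.0, -0.0, 56.3])
0.85 ([-2.38, 7.5, 0.0], [-0.0, -0.0, 64.9])
0.97 ([-3.09, 8.04, 0.0], [-0.0, -0.0, 71.8])
1.0 ([-3.28, 8.16, 0.0], [-0.0, -0.0, 73.5])
```

Emit:
step_arm(
  increments=[
    [[0.1,0.6,0],[0,0,5],0],
    [[0.2,1.2,0],[0,0,10.5],0],
    [[0.2,1.9,0],[0,0,16],0],
    [[0.2,2.6,0],[0,0,22],0],
    [[0,3.4,0],[0,0,28],0],
    [[-0.1,4.1,0],[0,0,33.5],0],
    [[-0.4,4.8,0],[0,0,39],0],
    [[-0.7,5.5,0],[0,0,45],0],
  ],
)

```text
time_s: 13.55
eef_pos: [435.4, -109.7, 79.3]
ee_rot: [0.0, 0.275, 0.961, -0.0]
force: [-0.2, -4.2, -1.2]
grip_width: 0.0
grip_force: 1.8
```

```bash
python3 - <<'E'
from h import *
s=ctrl.sense();print(s["eef_pos"],s["force"],s["joints"])
for th in(.5,.6,.7,.8,.9,.95,1.0): p,a=lev(3,th,72,20.3); print(th,inc([*p,79.3],a))
E
```

```text
[ 435.4211819  -109.71228602   79.34081862] [-0.17119982 -4.22688674 -1.1563923 ] [-5.08827774e-01  3.45158299e-01  1.90354272e+00  1.80870111e-05
  8.92663049e-01 -1.52213237e+00]
0.5 ([-0.04, -0.02, 0.0], [0.0, 0.0, -0.3])
0.6 ([0.13, 0.71, 0.0], [0.0, 0.0, 5.4])
0.7 ([0.23, 1.45, 0.0], [0.0, 0.0, 11.1])
0.8 ([0.25, 2.2, 0.0], [0.0, 0.0, 16.8])
0.9 ([0.2, 2.94, 0.0], [0.0, 0.0, 22.6])
0.95 ([0.15, 3.31, 0.0], [0.0, 0.0, 25.4])
1.0 ([0.08, 3.68, 0.0], [0.0, 0.0, 28.3])
```

Emit:
step_arm(
  increments=[
    [[0.1,0.7,0],[0,0,5.4],0],
    [[0.2,1.4,0],[0,0,11],0],
    [[0.2,2.2,0],[0,0,17],0],
    [[0.2,2.7,0],[0,0,21],0],
    [[0.2,3.1,0],[0,0,24],0],
    [[0.2,3.3,0],[0,0,25.5],0],
    [[0.2,3.3,0],[0,0,25.5],0],
  ],
)

```text
time_s: 14.42
eef_pos: [450.9, -80.6, 79.2]
ee_rot: [-0.0, 0.479, 0.878, 0.0]
force: [-1.0, -1.8, -0.5]
grip_width: -0.0
grip_force: 0.7
```

```bash
python3 - <<'E'
from h import *
s=ctrl.sense();print(s["eef_pos"],s["force"])
for th in(.95,1.0,1.03): p,a=lev(3,th,72,20.3); print(th,inc([*p,79.3],a))
E
```

```text
[450.89542101 -80.57506437  79.24800435] [-0.96411606 -1.7945135  -0.51176924]
0.95 ([-0.06, 0.05, -0.01], [0.0, -0.0, 0.2])
1.0 ([0.03, 0.42, -0.01], [0.0, -0.0, 3.0])
1.03 ([0.08, 0.64, -0.01], [0.0, -0.0, 4.7])
```

Emit:
step_arm(
  increments=[
    [[0,0.15,0],[0,0,1.2],0],
    [[0,0.3,0],[0,0,2.4],0],
    [[0,0.4,0],[0,0,3],0],
    [[0,0.4,0],[0,0,3],0],
  ],
)

```text
time_s: 14.92
eef_pos: [453.6, -78.4, 79.0]
ee_rot: [-0.001, 0.502, 0.865, -0.0]
force: [-7.3, -0.2, 2.7]
grip_width: -0.004
grip_force: 3.2
```

Emit:
step_arm(
  increments=[
    [[0,0.1,0],[0,0,0],0],
    [[0,0.1,0],[0,0,0],0],
    [[0,0.1,0],[0,0,0],0],
  ],
)

```text
time_s: 15.3
eef_pos: [453.8, -78.2, 78.9]
ee_rot: [-0.002, 0.502, 0.865, -0.001]
force: [-10.7, -3.9, 3.1]
grip_width: 0.002
grip_force: 5.7
```

Emit:
step_arm(
  increments=[
    [[0,0.06,0],[0,0,0],0],
    [[0,0.06,0],[0,0,0],0],
    [[0,0.06,0],[0,0,0],0],
  ],
)

```text
time_s: 15.68
eef_pos: [454.0, -78.1, 78.9]
ee_rot: [-0.002, 0.502, 0.865, -0.001]
force: [-13.7, -6.3, 5.7]
grip_width: 0.006
grip_force: 7.3
```

```bash
python3 - <<'E'
from h import *
s=ctrl.sense();print(s["eef_pos"],s["joints"])
for th in(.98,1.0,1.03): p,a=lev(3,th,72,20.3); print(th,inc([*p,79.3],a))
q=[468.1,-374.2,150]
print(inc(q,180-2.95),inc(q,-2.95))
E
```

```text
[453.9673636  -78.06220265  78.90871848] [-0.42435374  0.36973101  1.86732945 -0.00260976  0.90901693 -0.94245178]
0.98 ([-0.06, -0.12, -0.04], [-0.2, -0.1, -1.1])
1.0 ([-0.01, 0.02, -0.04], [-0.2, -0.1, 0.0])
1.03 ([0.04, 0.24, -0.04], [-0.2, -0.1, 1.7])
([-26.39, -13.51, -7.12], [0.1, -0.4, -147.3]) ([-26.39, -13.51, -7.12], [-0.3, -0.1, 32.7])
```

Emit:
step_arm(
  increments=[
    [[0,-1,0],[0,0,0],0],
    [[0,-2.5,-4],[0,0,0],0],
    [[-3,-4,-7],[0,0,6],50],
    [[-8,-6,-7],[0,0,13],50],
    [[-13,-8,-7],[0,0,20],50],
    [[-18,-10,-7],[0,0,27],50],
    [[-23,-12,-7],[0,0,32.7],50],
    [[-26.4,-13.5,-7],[0,0,32.7],50],
  ],
)

```text
time_s: 16.68
eef_pos: [469.7, -376.5, 149.2]
ee_rot: [0.001, 0.726, 0.688, 0.0]
force: [0.0, 0.2, 0.9]
grip_width: 0.497
grip_force: 0.0
```

```bash
python3 - <<'E'
from h import *
t=ctrl.capture("top")
s=ctrl.sense();print(s["eef_pos"],s["joints"],s["grip_width"])
q=[468.1,-374.2,54]
print(inc(q,-2.95))
cv2.imwrite("pics/c3.png",cv2.resize(t["img"][205:305,190:520,::-1],None,fx=2.4,fy=2.4,interpolation=cv2.INTER_CUBIC))
E
```

```text
[ 469.38767676 -379.92811607  148.9679245 ] [-8.74144244e-01  5.53134131e-01  1.36086307e+00 -2.67908412e-04
  1.22441123e+00 -8.18939239e-01] 0.497651170591557
([0.59, -0.18, 9.5], [0.1, 0.1, -0.2])
```

View pics/c3.png

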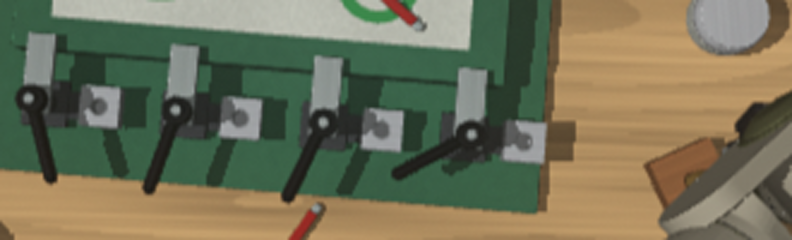

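The picture shows lever d swung to about 60° from the row's normal, with its end at px (398,174) in the crop. The other three levers look unmoved.

Emit:
step_arm(
  increments=[
    [[0,0,2],[0,0,0],50],
    [[0,0,3.5],[0,0,0],50],
    [[0,0,3.5],[0,0,0],50],
    [[0,0,3.5],[0,0,0],50],
  ],
)

```text
time_s: 17.23
eef_pos: [469.9, -374.2, 115.0]
ee_rot: [0.001, 0.725, 0.689, 0.0]
force: [-0.1, -0.2, 0.3]
grip_width: 0.5
grip_force: 0.0
```

```bash
python3 - <<'E'
from h import *
s=ctrl.sense();print(s["eef_pos"],s["grip_width"])
print(inc([468.1,-374.2,54],-2.95))
E
```

```text
[ 469.88274675 -374.15415942  115.02478649] 0.5001051159373234
([-0.01, -0.18, 6.1], [0.1, 0.0, 0.0])
```

Emit:
step_arm(
  increments=[
    [[0,-0.2,2],[0,0,0],50],
    [[0,-0.2,4.5],[0,0,0],50],
    [[0,-0.2,6.1],[0,0,0],50],
    [[0,-0.2,6.1],[0,0,0],50],
    [[0,-0.2,6.1],[0,0,0],50],
    [[0,-0.2,6.1],[0,0,0],15],
    [[0,-0.2,6.1],[0,0,0],15],
    [[0,-0.2,6.1],[0,0,0],15],
  ],
  squeeze=50,
)

```text
time_s: 18.23
eef_pos: [467.9, -374.3, 54.3]
ee_rot: [0.001, 0.725, 0.689, -0.0]
force: [-0.1, 0.7, 6.4]
grip_width: 0.239
grip_force: 48.7
```

Emit:
step_arm(
  increments=[
    [[0,0,0],[0,0,0],15],
    [[0,0,0],[0,0,0],15],
  ],
)

```text
time_s: 18.48
eef_pos: [467.9, -374.3, 54.3]
ee_rot: [0.001, 0.725, 0.689, -0.0]
force: [-1.4, 1.3, 5.9]
grip_width: 0.24
grip_force: 48.7
```

Emit:
step_arm(
  increments=[
    [[0,0,-1.5],[0,0,0],15],
    [[0,0,-4],[0,0,0],15],
    [[0,0,-8],[0,0,0],15],
    [[0,0,-12],[0,0,0],15],
    [[0,0,-12],[0,0,0],15],
    [[0,0,-12],[0,0,0],15],
  ],
)

```text
time_s: 19.23
eef_pos: [467.3, -373.6, 172.7]
ee_rot: [-0.001, 0.725, 0.689, 0.0]
force: [-0.9, 0.1, -2.0]
grip_width: 0.247
grip_force: 48.9
```

```bash
python3 - <<'E'
from h import *
t=ctrl.capture("top");c=t
ex=H[3]-62*d; print(ex)
for i in range(4):
    u,v=proj(t,[*(H[i]-62*d),50]); u0,v0=int(u)-18,int(v)-15
    im=t["img"][v0:v0+30,u0:u0+36].astype(int); sat=im.max(2)-im.min(2)
    m=((im.max(2)>115)&(sat<35)).astype(np.uint8)
    n,l,st,ce=cv2.connectedComponentsWithStats(m); k=1+np.argmin([np.hypot(*(ce[j]-[18,15]))-.02*st[j,4] for j in range(1,n)])
    cs,_=cv2.findContours((l==k).astype(np.uint8),0,1); r=cv2.minAreaRect(cs[0]); cx,cy=r[0][0]+u0,r[0][1]+v0
    w=onz(t,cx,cy,50)[:2]; print(st[k],r,w,w-(H[i]-62*d))
s=ctrl.sense();print(s["eef_pos"],s["grip_width"],s["grip_force"],s["force"])
cv2.imwrite("pics/c4.png",cv2.resize(np.hstack([t["img"][225:295,360:480,::-1],ctrl.capture("side")["img"][240:310,260:380,::-1]]),None,fx=3.3,fy=3.3,interpolation=cv2.INTER_CUBIC))
E
```

```text
[ 504.40841125 -192.41779842]
[ 13   8  15  17 169] ((20.0, 16.0), (16.0, 14.0), 90.0) [527.65997    254.00268468] [ 0.05155874 -2.9795169 ]
[ 10   8  18  17 189] ((18.5, 16.0), (16.0, 17.0), 90.0) [519.16550626 107.76450574] [-0.74290499  0.58230416]
[ 11   7  17  18 195] ((19.186206817626953, 15.765519142150879), (15.944732666015625, 16.775188446044922), 4.763641834259033) [511.46041502 -43.29502253] [-0.74799623 -0.67722411]
[  9   7  19  18 205] ((18.168031692504883, 15.651639938354492), (17.111255645751953, 16.839649200439453), 5.19442892074585) [ 503.43651127 -191.89052616] [-0.97189999  0.52727226]
[ 467.14455046 -373.50069174  172.25928044] 0.2398617138261559 48.88783145695925 [-0.470094   -0.26189438 -1.49440631]
```

View pics/c4.png

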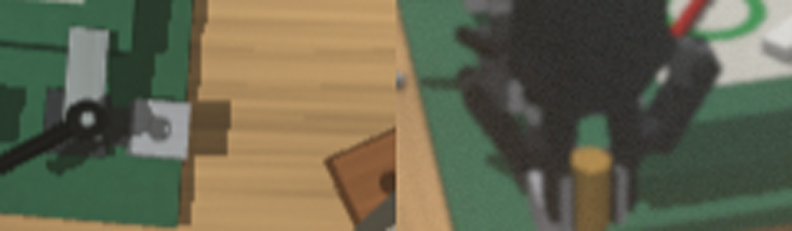

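Crop 4 shows the socket of clamp d unobstructed at about (159,128). The pin is held upright between the pads.

```bash
python3 - <<'E'
from h import *
print(inc([504.2,-192,110],-2.95))
E
```

```text
([18.31, 2.78, 6.24], [-0.1, -0.1, 0.0])
```

Emit:
step_arm(
  increments=[
    [[5,0.8,0],[0,0,0],15],
    [[10,1.5,0],[0,0,0],15],
    [[15,2.2,0],[0,0,0],15],
    [[18.3,2.8,0],[0,0,0],15],
    [[18.3,2.8,2],[0,0,0],15],
    [[18.3,2.8,5],[0,0,0],15],
    [[18.3,2.8,6.2],[0,0,0],15],
    [[18.3,2.8,6.2],[0,0,0],15],
  ],
)

```text
time_s: 20.32
eef_pos: [504.6, -192.5, 110.7]
ee_rot: [-0.001, 0.725, 0.689, -0.0]
force: [-0.3, 0.2, -1.4]
grip_width: 0.25
grip_force: 49.0
```

Emit:
step_arm(
  increments=[
    [[0,0,0],[0,0,0],15],
    [[0,0,0],[0,0,0],15],
  ],
)

```text
time_s: 20.58
eef_pos: [505.2, -192.9, 112.1]
ee_rot: [0.001, 0.725, 0.689, 0.0]
force: [-0.8, 0.0, -1.2]
grip_width: 0.242
grip_force: 49.0
```

```bash
python3 - <<'E'
from h import *
s=ctrl.sense();print(s["eef_pos"],s["force"])
print(inc([504.2,-192,98],-2.95))
c=ctrl.capture("side");p=[*s["eef_pos"][:2],110];print(proj(c,p),proj(c,[504.2,-192,50]))
u,v=map(int,proj(c,[504.2,-192,70])); cv2.imwrite("pics/c5.png",cv2.resize(c["img"][v-40:v+40,u-50:u+50,::-1],None,fx=6,fy=6,interpolation=cv2.INTER_CUBIC));print(u-50,v-40)
E
```

```text
[ 505.24838152 -192.90989434  112.11626666] [-0.80650256  0.03663698 -1.20704026]
([0.09, -0.11, 1.41], [0.1, 0.0, -0.0])
(np.float64(311.1621091252358), np.float64(272.6804355267796)) (np.float64(310.78536771927355), np.float64(294.38707764179475))
260 247
```

View pics/c5.png

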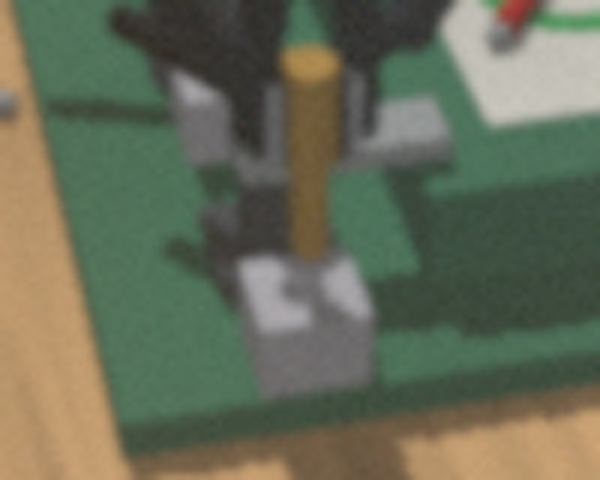

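Crop 5 shows the pin's foot at (309,258), directly above the socket block, whose top centre is near (305,292). I'll apply a 1 mm correction and lower.

Emit:
step_arm(
  increments=[
    [[0.1,-0.1,0],[0,0,0],15],
    [[0.1,-0.1,0.7],[0,0,0],15],
    [[0.1,-0.1,1.4],[0,0,0],15],
    [[0.1,-0.1,1.7],[0,0,0],15],
    [[0.1,-0.1,2],[0,0,0],15],
    [[0.1,-0.1,2],[0,0,0],15],
  ],
)

```text
time_s: 21.38
eef_pos: [503.9, -191.5, 91.1]
ee_rot: [-0.0, 0.725, 0.689, -0.0]
force: [0.1, -0.6, -1.4]
grip_width: 0.243
grip_force: 49.0
```

Emit:
step_arm(
  increments=[
    [[0,0,0.4],[0,0,0],15],
    [[0,0,0.8],[0,0,0],15],
    [[0,0,1.2],[0,0,0],15],
    [[0,0,1.4],[0,0,0],15],
    [[0,0,1.4],[0,0,0],15],
  ],
)

```text
time_s: 22.0
eef_pos: [504.0, -191.6, 77.2]
ee_rot: [-0.0, 0.725, 0.689, -0.0]
force: [-0.4, -0.2, -0.2]
grip_width: 0.243
grip_force: 49.0
```

Emit:
step_arm(
  increments=[
    [[0,0,0.1],[0,0,0],15],
    [[0,0,0.2],[0,0,0],15],
    [[0,0,0.2],[0,0,0],15],
  ],
)

```text
time_s: 22.38
eef_pos: [504.0, -191.6, 75.3]
ee_rot: [-0.0, 0.725, 0.689, -0.0]
force: [1.2, -0.3, -0.8]
grip_width: 0.237
grip_force: 49.0
```

Emit:
step_arm(
  increments=[
    [[0,0,0.1],[0,0,0],15],
    [[0,0,0.15],[0,0,0],15],
    [[0,0,0.15],[0,0,0],15],
  ],
)

```text
time_s: 22.75
eef_pos: [504.1, -191.7, 74.3]
ee_rot: [0.0, 0.725, 0.689, 0.0]
force: [-1.0, 0.8, 5.2]
grip_width: 0.243
grip_force: 49.7
```

Emit:
step_arm(
  increments=[
    [[0,0,0],[0,0,0],45],
    [[0,0,0],[0,0,0],45],
    [[0,0,0],[0,0,0],45],
    [[0,0,-1.5],[0,0,0],45],
    [[0,0,-4],[0,0,0],45],
    [[0,0,-8],[0,0,0],45],
    [[0,0,-12],[0,0,0],45],
    [[0,0,-15],[0,0,0],45],
  ],
)

```text
time_s: 23.75
eef_pos: [504.1, -191.7, 226.8]
ee_rot: [0.001, 0.725, 0.689, 0.0]
force: [0.7, -0.5, 0.6]
grip_width: 0.449
grip_force: 0.0
```

Emit:
step_arm(
  increments=[
    [[-6,0,0],[0,0,0],45],
    [[-12,0,0],[0,0,0],45],
    [[-15,0,0],[0,0,0],45],
    [[-15,0,0],[0,0,0],45],
    [[-15,0,0],[0,0,0],45],
  ],
)

```text
time_s: 24.38
eef_pos: [496.4, -340.6, 224.4]
ee_rot: [0.0, 0.725, 0.689, 0.0]
force: [-0.0, 1.3, 0.3]
grip_width: 0.447
grip_force: 0.0
```

```bash
python3 - <<'E'
from h import *
t=ctrl.capture("top");s=ctrl.capture("side")
a=cv2.resize(t["img"][205:305,190:430,::-1],None,fx=3.2,fy=3.2,interpolation=cv2.INTER_CUBIC)
b=cv2.resize(s["img"][170:320,200:440,::-1],None,fx=1.7,fy=1.7,interpolation=cv2.INTER_CUBIC)
o=np.zeros((a.shape[0]+b.shape[0],a.shape[1],3),np.uint8);o[:a.shape[0]]=a;o[a.shape[0]:,:b.shape[1]]=b
cv2.imwrite("pics/c6.png",o);print(ctrl.sense()["force"],ctrl.sense()["eef_pos"])
print(proj(t,[504.1,-191.7,113]),proj(s,[504.1,-191.7,113]))
E
```

```text
[-0.13115362  0.26620655 -0.9301663 ] [ 496.57884449 -340.27898693  224.41644744]
(np.float64(411.92350099580193), np.float64(262.4609527330547)) (np.float64(310.4875864698967), np.float64(271.3234683124299))
```

View pics/c6.png

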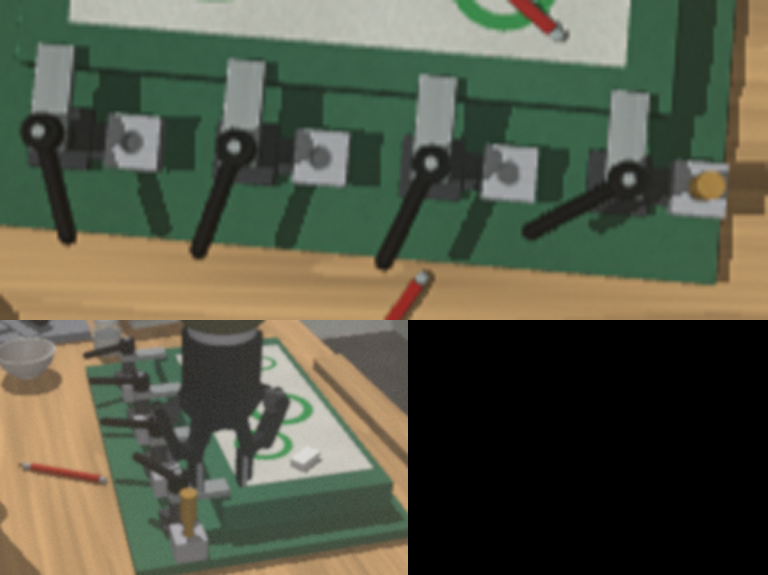

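The last picture shows the pin upright in socket d. Its top is at px (411.6,263), which matches the projection for fully down (411.9,262.5). Lever d is at its stop, the other levers are unmoved and the arm is clear.

```bash
python3 -c "
from rig import ctrl
print(ctrl.finish_job())"
```

```text
the job is handed in; nothing more can be done
None
```

The loose lever was d, the clamp farthest to the robot's right: I swung it clockwise to its stop and stood the brass pin fully down in its socket; levers a, b and c held firm at about 9–12 N and look unmoved, and the job is handed in.

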